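# Lock the swivel head of the modelling stand with its pin

### The job

Lock the modelling stand: turn its swivel head until the cross-hole lines up with the holes in the two cheeks, then push the locking pin all the way through, from whichever side is free, until its handle butts against the cheek. The pin's handle is tucked under the low shelf, so at first only the shank can be taken. Leave the slip bottle, the slate rib and the slip pot standing where they are.

Things in the scene. Friction and masses are not known exactly. Their poses are not given: they have to be found in the camera images.
- swivel_stand: The modelling stand, bolted down: a dark steel foot 100 x 100 x 14 mm with two upright aluminium cheeks, each 8 mm thick, 44 mm wide, reaching 80 mm above the table, their outer faces 28 mm to either side of the stand's centre. Origin: centre of the foot's underside. z up; its y axis is the line of the cheeks' holes.
- stand_hole (a point): The point midway between the two cheek holes, on their common axis, 60 mm above the table on the stand's vertical axis (same axes as the stand). The holes are 12.5 mm wide. The turning spindle (26 mm square, with a 12.5 mm cross-hole at this height) stands between the cheeks.
- swivel_head (a joint): Angle of the swivel head about the stand's vertical axis, rad, counter-clockwise from above; stays where it is left (friction 0.08 N m), stops at -0.35 and 3.49. Its cross-hole is lined up with the cheek holes at 0 and, equally well, at 3.14, as it goes right through. The head turns with the wing bar (see wing_top).
- wing_top (a point): Centre of the top of the wooden wing bar that turns the head, 110 mm above the table; x runs along the bar. Bar 64 mm long, 18 thick, 22 high, square to the cross-hole (so along the stand's x axis when lined up). It stands on a wooden disc 76 mm in diameter, underside 80 mm and top 88 mm above the table, overhanging the cheeks.
- lock_pin: Locking pin, loose, 80 g: round steel shank 10 mm in diameter, 72 mm long, and square wooden handle 20 x 20 mm, 56 mm long. Origin: on its axis at the shoulder where shank meets handle; x points to the tip. Lies on its handle, shank level 10 mm above the table. Home, the shoulder meets a cheek's outer face, 28 mm from stand_hole; the handle's first 10 mm are then under the disc.
- low_shelf: Low wooden shelf fixed to the table, 80 mm deep, 130 mm wide, 38 mm high, board 8 mm thick with sides and a back (8 mm); open only at its front, which faces its -x. Origin: centre of its underside. At the start the pin's handle is beneath it and the shank points out of the front, some 60 mm of it showing. Rows of books, up to 120 mm above the table, line its right edge beyond y = -0.47.
- slip_bottle: White squeeze bottle with red nozzle, 41 mm in diameter, 112 mm tall, standing on one side of the stand, in line with the holes, about 95 mm from the stand's centre; it blocks the pin's way on that side. Origin: centre of its underside. Leave it standing there.
- slate_rib: Flat dark oval rib, 58 x 92 x 7 mm, lying on the other side of the stand, in line with the holes, about 95 mm from the centre; the pin passes well above it. Origin: centre of its underside. Leave it.
- slip_pot: Small pale pot, 67 mm in diameter, 34 mm tall, standing on the low shelf towards its back. Origin: centre of its underside. Leave it.
- pin_tip (a point): Tip of the pin, 72 mm from the shoulder along its x; the last 8 mm taper to 5 mm in diameter. The balance point is in the handle, about 15 mm behind the shoulder.
Not all that is in view belongs to the job. There is more than one size of the swivel_stand; the job needs the larger.

How it is judged:
On the way, in this order (a step that is already met when the one before it is completed fails the run):
1. the head is turned so that its cross-hole lines up with the cheek holes (within about 5 degrees) ((value of joint swivel_head between -0.09 and 0.09 rad or value of joint swivel_head between 3.052 and 3.232 rad)), for 0.2 s.
2. the pin is through both cheeks and the head, its handle against the cheek (angle between the x axis of lock_pin and the y axis of swivel_stand, either way round below 0.09 rad and distance between lock_pin and stand_hole below 0.033 m), for 0.2 s.
At the end, for the whole second after the job is handed in: The pin is at rest through both cheeks and the head, in line with the holes within 5 degrees and its shoulder within 5 mm of the cheek, and the head is lined up within 7 degrees (all of step 2 and (value of joint swivel_head between -0.12 and 0.12 rad or value of joint swivel_head between 3.022 and 3.262 rad) and linear speed of lock_pin below 0.02 m/s); the robot touches nothing.
It fails at once if the slip bottle is moved more than 30 mm or tipped (distance of slip_bottle from where it was at the start of the episode above 0.03 m or angle between slip_bottle's own z axis and vertical above 0.5 rad).
It fails at once if the slate rib is moved more than 30 mm (distance of slate_rib from where it was at the start of the episode above 0.03 m).
It fails at once if the slip pot is moved more than 30 mm or tipped (distance of slip_pot from where it was at the start of the episode above 0.03 m or angle between slip_pot's own z axis and vertical above 0.5 rad).
It also fails if it takes over 72 s, if anything falls off the work surface, if the arm or the gripper's body presses on something with over 40 N, if the wrist force passes 120 N, or if a joint passes its speed limit or range.

### The arm

A 6-joint arm with a two-finger parallel gripper is mounted at the origin on a cart in front of the work surface, level with it; the furniture and walls round the work are solid. World frame = base frame: x ahead of the robot, y to its left, z up, the work surface at z = 0. Lengths are in m, angles in rad, forces in N, time in s.
With the tool pointing down it reaches from about 0.4 to 0.825 m from the base axis. Payload 7 kg.
Tool frame: the origin (TCP) lies midway between the tips of the shut fingers; the grasp point (between the pads) lies 19 mm behind it; z points along the fingers, y is the line along which they close (so a half turn about z gives the same grasp; the last joint's range is limited). The gripper opens to 88 mm and grips with 3 to 60 N. Pads are 19 mm wide; open, the fingers measure 130 mm over their backs; the gripper's body (78 mm by 193 mm) begins 47 mm behind the grasp point.
Start: joints at [1.56, 0.359, 0.012, 0, -1.224, -0.288], TCP at [0.199, 0.645, 0.227] pointing down, gripper open.
Joint ranges: [-3.07, 3.07], [-1.43, 2.12], [-1.02, 1.25], [-3.03, 1.67], [-3.05, -0], [-3.03, 3.03]. Speed limits (rad/s): [2.39, 2.39, 3.01, 3.14, 3.14, 3.14].

### API

Orientations are given as [roll, pitch, yaw] about the fixed x, y, z axes, in that order (R = Rz(yaw) Ry(pitch) Rx(roll)).
In Python, from station import arm gives the robot as it stands. The module is installed in compiled form; this text tells all that it offers.
- The arm moves only by the tool carry_out, never from a script. Its argument "commands" is a list of rows, each a list of 4 numbers: the shift along the world's x, y, z in units of 50 mm (1.0 is 50 mm), then the turn about the world's z in units of 6 degrees (1.0 is 6 degrees). A call has exactly 10 rows; each row is the pose to reach, as a shift and turn from the pose commanded when the call began; what a row does not reach only later rows make up. A row lasts 1/8 s, in which the tool goes at most 62.5 mm and 10.7 degrees, less where a joint would pass 70% of its speed; a pose out of reach is approached as far as the arm can. A call with a gripper value outside its range is refused whole. "claw" is the closure, from 0 (fully open) to 1 (shut), set as the call begins (left out, the last holds). The fingers move at their own pace and stop on an object; "force" is the grip in N (left out, the last holds). Time passes only in rows, so rows that repeat a pose let the fingers close, or fill a call up. It gives the time, the measured TCP pose, the force, the opening and the grip force at its end, in the units of the state.
- arm.get_state(): the state, without advancing time (a new reading comes with each control period).
- arm.grab_frame(name): name is "scene" or "top" or "wrist"; returns a dict with "pixels" (480x640x3 uint8, red, green, blue), "fx", "fy", "cx", "cy" (pixels), "eye" and "orientation" of the camera in the world. Camera axes: x right, y down, z forward; pixel columns grow to the right and rows downward; lengths in m; the calibration is good to about 2 mm. The wrist camera is an equidistant fisheye: a pixel r from the principal point sees the ray r / f radians off the axis. A picture is of the moment at which its call begins. There is no depth.
- arm.job_done(): hands the job in; it is judged then, once.
Trained networks look in a picture, given as the dict that the camera call returned (one of the last four; its "shot" number tells which), for a name from the list of things; names that differ only in an ending like _2 or _b are one class to them, and where a whole thing is asked for, a point or a joint stands for the part that bears it (a point fixed in the world has none). Each returns a list of dicts, best first, with "conf" (0 to 1); they miss things now and then, are a little off and sometimes report something else, mostly with a low value. They report only what shows in the picture. A call takes as long as a camera call. They do not tell look-alikes from the thing itself.
- arm.regions_of(picture, query): "pixels" (480x640 bool, what is visible of it) and "uv" ([column, row] in pixels, amid what is visible of it).
- arm.mark_of(picture, query): "uv" ([column, row] in pixels: a listed point, or the origin of a listed thing).
The state is a dict: "t": time; "q": joint angles; "qd": joint speeds; "joint_efforts": joint torques, N m; "eef_pos": TCP position; "ee_rot": TCP orientation; "force": force on the tool from outside, world axes, zero at the start; "moment": the same for the moment, N m; "width": finger opening in m; "gripper_force": force on a finger pad.
Only numpy, scipy, OpenCV 4.12 (cv2) and the standard library are available. Lean on these libraries where they do the work, as an engineer would, in place of code of your own. Each camera call takes 0.05 s, during which the arm holds its last target. There are 200 camera calls.

## Working session

There is one attempt and no reset: what is moved stays moved. The work goes in short steps, Python scripts to look and compute and a tool call to move; the robot and the scene stay as the last step left them, time stands still between calls to the robot, and variables do not carry over. Pictures are saved under pics/ and viewed, at most 10 in all, crops included, and the job is handed in when it is done.

Besides the shell and the picture viewer there is one more tool, called after "Emit:" as name([rows], argument=value, ...), one row to a line, values as JSON. carry_out: Moves the arm, as the interface text tells. Its arguments: {"type":"object","properties":{"commands":{"type":"array","items":{"type":"array","items":{"type":"number"}}},"claw":{"type":"number"},"force":{"type":"number"}},"required":["commands"]}

```bash
mkdir -p pics; cat > h.py <<'E'
import numpy as np, cv2
from station import arm
def R(o):
    o=np.array(o,float)
    if o.shape==(3,3): return o
    if o.size==4: raise Exception('quat')
    from scipy.spatial.transform import Rotation as S
    return S.from_euler('xyz',o).as_matrix()
def ray(p,uv,fish=False):
    x=(uv[0]-p['cx'])/p['fx'];y=(uv[1]-p['cy'])/p['fy']
    if fish:
        r=np.hypot(x,y); s=np.sin(r)/max(r,1e-9); d=np.array([x*s,y*s,np.cos(r)])
    else: d=np.array([x,y,1.])
    return R(p['orientation'])@d
def onz(p,uv,z,fish=False):
    d=ray(p,uv,fish); e=np.array(p['eye']); return e+d*(z-e[2])/d[2]
def save(p,n): cv2.imwrite('pics/'+n,cv2.cvtColor(p['pixels'],cv2.COLOR_RGB2BGR))
E
python3 - <<'E'
from h import *
np.set_printoptions(precision=4,suppress=True)
s=arm.get_state(); print(s['t'],s['eef_pos'],s['ee_rot'],s['width'])
Z=dict(swivel_stand=0,stand_hole=.06,wing_top=.11,lock_pin=.01,pin_tip=.01,low_shelf=0,slip_bottle=0,slate_rib=0,slip_pot=.038)
for n in ['scene','top']:
    p=arm.grab_frame(n); save(p,n+'0.png'); print(n,p['eye'],p['orientation'],p['fx'])
    for k,z in Z.items():
        for r in arm.mark_of(p,k)[:3]: print(k,np.round(r['uv']),round(r['conf'],2),onz(p,r['uv'],z)[:2])
E
```

```text
0.0 [0.1986 0.6446 0.2256] [ 3.1399 -0.0002 -0.2989] 0.08748941099487648
scene [ 0.0255 -0.4662  0.6689] [-2.2838  0.0068 -1.0667] 526.6379162433884
swivel_stand [323. 241.] 0.85 [ 0.7055 -0.1115]
swivel_stand [261. 285.] 0.7 [ 0.5496 -0.0692]
stand_hole [319. 222.] 0.92 [ 0.6887 -0.1118]
stand_hole [263. 257.] 0.62 [ 0.5596 -0.0726]
wing_top [258. 239.] 0.94 [ 0.5485 -0.0741]
lock_pin [432. 314.] 0.81 [ 0.62   -0.3589]
pin_tip [427. 350.] 0.89 [ 0.5473 -0.3755]
low_shelf [434. 300.] 0.63 [ 0.6593 -0.35  ]
slip_bottle [306. 313.] 0.8 [ 0.5297 -0.1718]
slate_rib [224. 265.] 0.64 [0.5585 0.0182]
slate_rib [424. 348.] 0.51 [ 0.5569 -0.3695]
slip_pot [425. 279.] 0.64 [ 0.6619 -0.3278]
top [ 0.5221 -0.1654  0.9303] [-3.0088  0.0142 -1.5956] 451.1716283666323
swivel_stand [296. 213.] 0.92 [ 0.706  -0.1046]
swivel_stand [280. 286.] 0.82 [ 0.5544 -0.0672]
swivel_stand [330. 299.] 0.55 [ 0.5257 -0.1704]
stand_hole [278. 286.] 0.86 [ 0.553  -0.0697]
stand_hole [295. 207.] 0.6 [ 0.7063 -0.1056]
wing_top [296. 201.] 0.94 [ 0.707  -0.1105]
wing_top [279. 286.] 0.86 [ 0.5508 -0.0773]
lock_pin [427. 284.] 0.74 [ 0.5505 -0.3679]
pin_tip [428. 282.] 0.49 [ 0.5535 -0.3695]
low_shelf [413. 234.] 0.88 [ 0.6548 -0.3463]
slip_bottle [327. 293.] 0.84 [ 0.5366 -0.1648]
slate_rib [236. 284.] 0.94 [0.5612 0.0231]
slate_rib [279. 285.] 0.26 [ 0.5567 -0.0655]
slip_pot [409. 232.] 0.9 [ 0.654  -0.3319]
```

View pics/top0.png

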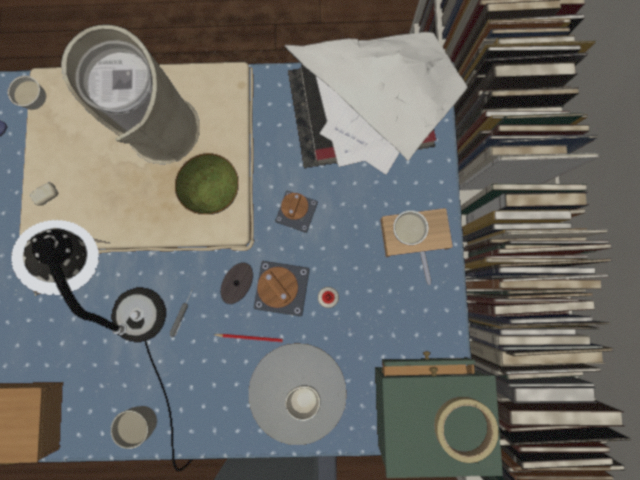

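View pics/scene0.png

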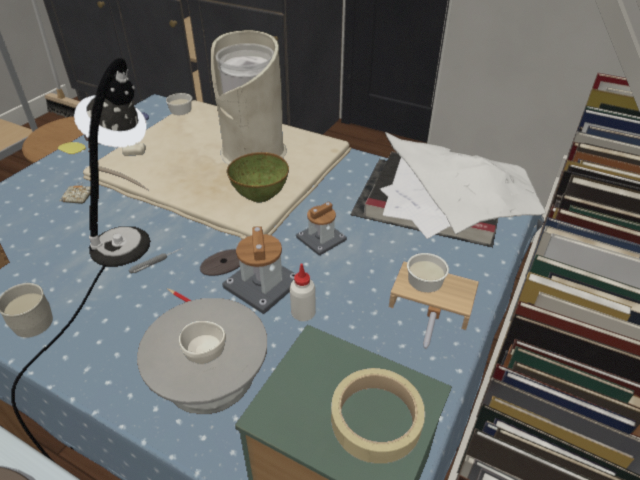

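The top view shows the large stand at (280,287), its wing bar running from (265,275) to (287,299). The bottle is at (327,297), the rib at (236,284) and the pin shank at (426,268), sticking out of the shelf at (415,233). A lamp at (55,250)/(138,313) lies between the arm's start and the stand, so next I get its height, the stand axis and the clearances.

```bash
python3 - <<'E'
from h import *
np.set_printoptions(precision=4,suppress=True)
a=arm.grab_frame('scene'); b=arm.grab_frame('top')
def tri(u,v):
    d1=ray(a,u);d2=ray(b,v);e1=np.array(a['eye']);e2=np.array(b['eye'])
    t=np.linalg.lstsq(np.c_[d1,-d2],e2-e1,rcond=None)[0]
    return (e1+d1*t[0]+e2+d2*t[1])/2, np.linalg.norm(e1+d1*t[0]-e2-d2*t[1])
print('lamp head',tri((110,118),(55,257)),'left/right edge',onz(b,(98,257),.3),onz(b,(12,257),.3))
print('lamp elbow',tri((122,62),(55,240)),'base',onz(b,(138,313),0.02))
print('vase top',tri((245,50),(106,82)),'bowl',onz(b,(207,183),.06))
print('books',onz(b,(466,270),.12),onz(b,(462,230),.1),'box',onz(b,(440,362),.1),tri((316,334),(380,378)))
r=arm.regions_of(b,'swivel_stand')
for k in r[:3]:
    m=k['pixels'].astype(np.uint8)
    c=max(cv2.findContours(m,0,2)[0],key=cv2.contourArea)
    q=cv2.boxPoints(cv2.minAreaRect(c)); w=np.array([onz(b,x,.012)[:2] for x in q])
    print('stand',k['uv'],k['conf'],w.mean(0),[np.degrees(np.arctan2(*(w[(i+1)%4]-w[i])[::-1])).round(1) for i in range(4)])
for n,z in (('lock_pin',.01),('low_shelf',.038)):
  for k in arm.regions_of(b,n)[:2]:
    m=k['pixels'].astype(np.uint8)
    c=max(cv2.findContours(m,0,2)[0],key=cv2.contourArea)
    q=cv2.boxPoints(cv2.minAreaRect(c)); print(n,k['conf'],[onz(b,x,z)[:2] for x in q])
cr=b['pixels'][180:330,210:450]; cv2.imwrite('pics/crop.png',cv2.resize(cr,None,fx=3.3,fy=3.3,interpolation=2)[:,:,::-1])
E
```

```text
lamp head (array([0.6019, 0.2704, 0.2152]), np.float64(0.00032407091862129284)) left/right edge [0.5909 0.1573 0.3   ] [0.5942 0.28   0.3   ]
lamp elbow (array([0.6105, 0.2074, 0.3266]), np.float64(0.008374531074337173)) base [0.5066 0.2153 0.02  ]
vase top (array([0.8744, 0.167 , 0.2653]), np.float64(0.015097715796257223)) bowl [0.7593 0.0682 0.06  ]
books [ 0.5699 -0.414   0.12  ] [ 0.6454 -0.4177  0.1   ] box [ 0.4082 -0.3629  0.1   ] (array([ 0.3939, -0.2566,  0.1436]), np.float64(0.014855843448725673))
stand [299.2, 210.1] 0.96 [ 0.7078 -0.1065] [np.float64(-20.7), np.float64(-112.2), np.float64(158.7), np.float64(68.1)]
stand [281.9, 288.1] 0.59 [ 0.5491 -0.0724] [np.float64(-9.4), np.float64(-100.4), np.float64(169.8), np.float64(79.8)]
lock_pin 0.51 [array([ 0.6154, -0.3558]), array([ 0.6173, -0.3656]), array([ 0.553 , -0.3762]), array([ 0.5511, -0.3664])]
low_shelf 0.56 [array([ 0.6872, -0.2722]), array([ 0.7027, -0.4108]), array([ 0.619 , -0.4169]), array([ 0.6037, -0.28  ])]
```

View pics/crop.png

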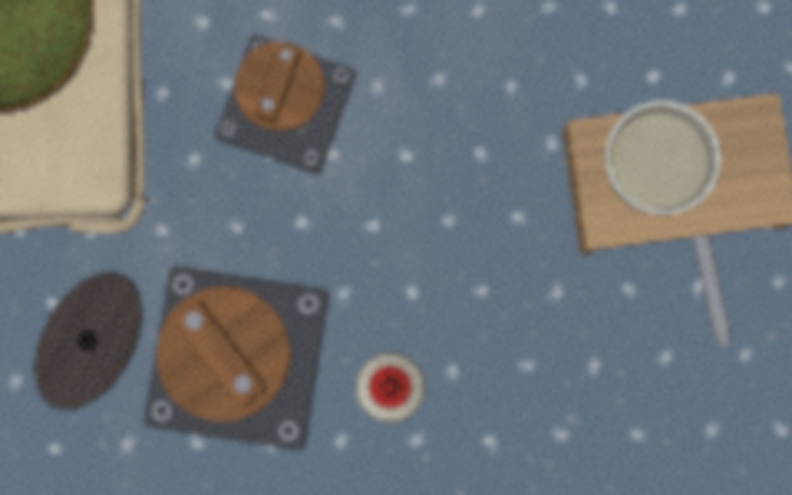

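Crop: the foot corners are at (172,268), (328,291), (303,450) and (147,422), so the stand's x axis is at about -10°. The bar screws at (193,320) and (243,384) put the bar at about +37°. Turning the head -47° will line it up. The free side is +y, where the rib lies. I'll go over the lamp to a point above the stand.

Emit:
carry_out([
  [0.2,-0.7,0.8,0],
  [0.4,-1.5,1.6,0],
  [0.6,-2.3,2.4,0],
  [0.8,-3.1,3.2,0],
  [1.0,-3.9,4.0,0],
  [1.6,-4.9,4.2,0],
  [2.3,-6.0,4.2,1],
  [3.0,-7.1,4.2,2],
  [3.7,-8.2,4.2,3],
  [4.4,-9.2,4.2,4],
], claw=0.4)

```text
t: 2.5
eef_pos: [0.4154, 0.1885, 0.4372]
ee_rot: [-3.14, -0.001, 0.124]
force: [0.9, 1.4, -0.6]
width: 0.0529
gripper_force: 0.0
```

Emit:
carry_out([
  [0.5,-0.9,0,1],
  [1.1,-1.9,0,2],
  [1.7,-2.9,0,3],
  [2.2,-3.9,-0.5,4],
  [2.6,-4.9,-1.2,5],
  [2.6,-5.1,-2.0,5],
  [2.6,-5.1,-2.8,5],
  [2.6,-5.1,-3.4,5],
  [2.6,-5.1,-3.4,5],
  [2.6,-5.1,-3.4,5],
])

```text
t: 3.75
eef_pos: [0.5457, -0.0645, 0.2681]
ee_rot: [3.14, -0.001, 0.644]
force: [0.2, -0.3, 0.6]
width: 0.0523
gripper_force: 0.0
```

```bash
python3 - <<'E'
from h import *
np.set_printoptions(precision=4,suppress=True)
s=arm.get_state(); print(s['t'],s['eef_pos'],s['ee_rot'],s['width'],s['force'],s['q'])
p=arm.grab_frame('wrist'); save(p,'w1.png'); print(p['eye'],p['orientation'],p['fx'])
for k,z in dict(wing_top=.11,swivel_stand=0,slip_bottle=0,slate_rib=0).items():
    for r in arm.mark_of(p,k)[:2]: print(k,np.round(r['uv']),round(r['conf'],2),onz(p,r['uv'],z,True)[:2])
E
```

```text
3.75 [ 0.5457 -0.0645  0.2681] [ 3.1403 -0.0013  0.6441] 0.05234111381294588 [ 0.1698 -0.313   0.566 ] [ 0.2394  0.1257 -0.203   0.0007 -1.2404  1.9753]
[ 0.6034 -0.021   0.4267] [ 2.8692 -0.0022 -0.9258] 371.64829954431775
wing_top [325. 223.] 0.87 [ 0.551  -0.0701]
wing_top [450. 108.] 0.71 [ 0.6996 -0.0949]
swivel_stand [326. 203.] 0.92 [ 0.5522 -0.0738]
slip_bottle [378. 263.] 0.96 [ 0.5315 -0.169 ]
slate_rib [265. 146.] 0.75 [0.5635 0.0219]
```

View pics/w1.png

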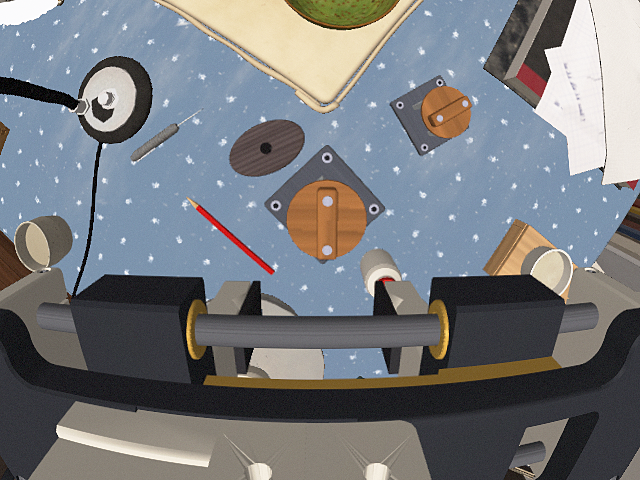

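The wrist view shows the wing bar dead vertical in the picture, with screws at (327,200) and (327,250). The foot screws are at (326,157), (275,206) and (374,209), and the bottle and rib are on either side. Next are the exact angles.

```bash
python3 - <<'E'
from h import *
np.set_printoptions(precision=4,suppress=True)
p=arm.grab_frame('wrist')
f=lambda u,z: onz(p,u,z,True)[:2]
an=lambda d: np.degrees(np.arctan2(d[1],d[0]))
a,b=f((327.5,201),.11),f((327,250),.11); print('bar',a,b,(a+b)/2,an(a-b))
t,l,r=f((326,157),.014),f((275,206),.014),f((374,209),.014)
print(an(t-l),an(r-t),'ctr',(l+r)/2, np.linalg.norm(t-l),np.linalg.norm(r-t))
E
```

```text
bar [ 0.5671 -0.0598] [ 0.5318 -0.0861] [ 0.5494 -0.073 ] 36.752003678162744
-9.289221267509951 -99.80349810164365 ctr [ 0.5485 -0.0734] 0.07941818555767649 0.0800267453970157
```

Emit:
carry_out([
  [0.1,-0.15,-0.8,0],
  [0.1,-0.15,-1.6,0],
  [0.1,-0.15,-2.3,0],
  [0.1,-0.15,-2.8,0],
  [0.1,-0.15,-3.1,0],
  [0.1,-0.15,-3.3,0],
  [0.1,-0.15,-3.4,0],
  [0.1,-0.15,-3.45,0],
  [0.1,-0.15,-3.45,0],
  [0.1,-0.15,-3.45,0],
])

```text
t: 5.3
eef_pos: [0.5503, -0.072, 0.0946]
ee_rot: [3.141, -0.001, 0.644]
force: [0.3, -0.1, 0.3]
width: 0.0524
gripper_force: 0.0
```

Emit:
carry_out([
  [0,0,0,0],
  [0,0,0,0],
  [0,0,0,0],
  [0,0,0,-1],
  [0,0,0,-2],
  [0,0,0,-3],
  [0,0,0,-4],
  [0,0,0,-5],
  [0,0,0,-6],
  [0,0,0,-6],
], claw=1, force=20)

```text
t: 6.55
eef_pos: [0.5501, -0.0723, 0.0941]
ee_rot: [3.141, -0.0, 0.016]
force: [2.3, -2.9, -0.9]
width: 0.0183
gripper_force: 19.2
```

Emit:
carry_out([
  [0,0,0,-0.7],
  [0,0,0,-1.4],
  [0,0,0,-1.75],
  [0,0,0,-1.75],
  [0,0,0,-1.75],
  [0,0,0,-1.75],
  [0,0,0,-1.75],
  [0,0,0,-1.75],
  [0,0,0,-1.75],
  [0,0,0,-1.75],
])

```text
t: 7.8
eef_pos: [0.55, -0.0723, 0.0941]
ee_rot: [3.141, -0.0, -0.166]
force: [2.0, -4.9, -1.1]
width: 0.0184
gripper_force: 19.3
```

Emit:
carry_out([
  [0,0,0,0],
  [0,0,0,0],
  [0,0,0,0],
  [0,0,0.3,0],
  [0,0,1,0],
  [0,0,1.8,0],
  [0,0,2.6,0],
  [0,0,3.4,0],
  [0,0,3.4,0],
  [0,0,3.4,0],
], claw=0.4)

```text
t: 9.05
eef_pos: [0.5497, -0.0719, 0.2646]
ee_rot: [-3.141, -0.001, -0.168]
force: [-0.1, -0.5, -1.7]
width: 0.0526
gripper_force: 0.0
```

```bash
python3 - <<'E'
from h import *
np.set_printoptions(precision=4,suppress=True)
p=arm.grab_frame('wrist'); save(p,'w2.png')
for k,z in dict(wing_top=.11,lock_pin=.01,pin_tip=.01).items():
    for r in arm.mark_of(p,k)[:2]: print(k,np.round(r['uv']),round(r['conf'],2),onz(p,r['uv'],z,True)[:2])
E
```

```text
wing_top [319. 226.] 0.71 [ 0.5481 -0.0734]
wing_top [320.  43.] 0.62 [ 0.7029 -0.1009]
lock_pin [537. 116.] 0.62 [ 0.6209 -0.36  ]
pin_tip [550. 169.] 0.76 [ 0.5522 -0.3726]
```

View pics/w2.png

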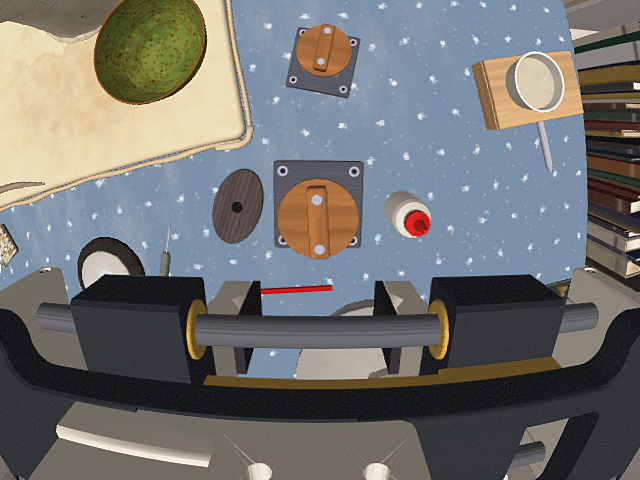

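The head is lined up. Bar screws at (317,196) and (319,250), and foot screws at (283,171), (353,171) and (282,241) look parallel. I'll check the number and plan the pin grasp.

```bash
python3 - <<'E'
from h import *
np.set_printoptions(precision=4,suppress=True)
p=arm.grab_frame('wrist'); g=cv2.cvtColor(p['pixels'],cv2.COLOR_RGB2GRAY)
f=lambda u,z: onz(p,u,z,True)[:2]
an=lambda d: np.degrees(np.arctan2(d[1],d[0]))
a,b=f((317,196),.11),f((319,250),.11); print('bar',(a+b)/2,an(a-b))
t,l,r=f((283,171),.014),f((282,241),.014),f((353,171),.014)
print(an(t-l),an(r-t),'ctr',(l+r)/2)
t,h=f((549,174),.01),f((541,122),.01); print('pin',t,h,an(t-h)); print('books',[f(u,0) for u in ((583,70),(588,140),(586,200))],[f(u,.12) for u in ((583,70),(588,140),(586,200))])
print('shelf front',f((487,129),.038),f((581,116),.038))
cr=p['pixels'][150:262,260:380]; cv2.imwrite('pics/c2.png',cv2.resize(cr,None,fx=5,fy=5,interpolation=2)[:,:,::-1])
E
```

```text
bar [ 0.5503 -0.0735] -7.468249873042808
-11.498061983017594 -99.5571219595273 ctr [ 0.5478 -0.0721]
pin [ 0.5455 -0.371 ] [ 0.6121 -0.3645] -174.43189317378864
books [array([ 0.6809, -0.4582]), array([ 0.5841, -0.4528]), array([ 0.5007, -0.4449])] [array([ 0.664 , -0.3517]), array([ 0.5947, -0.3479]), array([ 0.535 , -0.3422])]
shelf front [ 0.6094 -0.2709] [ 0.6177 -0.4107]
```

View pics/c2.png

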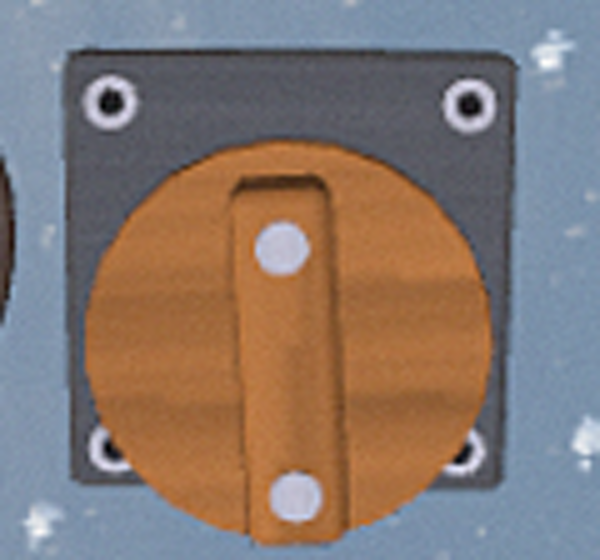

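Crop: foot screws at (110,102), (470,105), (112,447) and (462,452); bar screws at (282,249) and (296,497). The bar may be a couple of degrees off, so I'll compute it from these.

```bash
python3 - <<'E'
from h import *
p=arm.grab_frame('wrist')
f=lambda u,z: onz(p,(260+(u[0]-2)/5,150+(u[1]-2)/5),z,True)[:2]
an=lambda d: np.degrees(np.arctan2(d[1],d[0]))
print('bar',an(f((282,249),.11)-f((296,497),.11)))
q=[f(u,.014) for u in ((110,102),(470,105),(112,447),(462,452))]
print(an(q[0]-q[2]),an(q[1]-q[3]),an(q[1]-q[0])+90,an(q[3]-q[2])+90,sum(q)/4)
c=[f(u,.014) for u in ((68,55),(515,62),(72,483),(500,488))]
print(an(c[0]-c[2]),an(c[1]-c[3]),an(c[1]-c[0])+90,an(c[3]-c[2])+90,sum(c)/4)
for k in range(5): pass
E
```

```text
bar -6.410584471525438
-10.36864276250996 -9.723595955352671 -10.04647898294212 -10.43952302988825 [ 0.54911007 -0.07289575]
-10.418601407768396 -10.156391436617344 -10.46011786784517 -10.289939941609902 [ 0.54984989 -0.07307968]
```

The stand is at -10.2° and the bar reads about -6.5° to -7.5°, so I re-grip harder and turn a touch more.

Emit:
carry_out([
  [0,-0.02,-0.8,0],
  [0,-0.02,-1.6,0],
  [0,-0.02,-2.3,0],
  [0,-0.02,-2.8,0],
  [0,-0.02,-3.1,0],
  [0,-0.02,-3.3,0],
  [0,-0.02,-3.45,0],
  [0,-0.02,-3.45,0],
  [0,-0.02,-3.45,0],
  [0,-0.02,-3.45,0],
])

```text
t: 10.6
eef_pos: [0.5503, -0.073, 0.0921]
ee_rot: [-3.141, -0.001, -0.168]
force: [0.1, -0.8, 0.6]
width: 0.0526
gripper_force: 0.0
```

Emit:
carry_out([
  [0,0,0,0],
  [0,0,0,0],
  [0,0,0,0],
  [0,0,0,0],
  [0,0,0,-0.2],
  [0,0,0,-0.4],
  [0,0,0,-0.4],
  [0,0,0,-0.4],
  [0,0,0,-0.4],
  [0,0,0,-0.4],
], claw=1, force=40)

```text
t: 11.85
eef_pos: [0.5502, -0.0725, 0.0916]
ee_rot: [-3.141, -0.0, -0.21]
force: [0.7, 4.8, 0.8]
width: 0.0178
gripper_force: 39.6
```

Emit:
carry_out([
  [0,0,0,0],
  [0,0,0,0],
  [0,0,0,0],
  [0,0,0.3,0],
  [0,0,1,0],
  [0,0,1.8,0],
  [0,0,2.6,0],
  [0,0,3.4,0],
  [0,0,3.4,0],
  [0,0,3.4,0],
], claw=0.4)

```text
t: 13.1
eef_pos: [0.5496, -0.0731, 0.2621]
ee_rot: [-3.141, -0.001, -0.21]
force: [-0.2, 0.5, -0.2]
width: 0.0525
gripper_force: 0.0
```

```bash
python3 - <<'E'
from h import *
s=arm.get_state(); print(s['t'],s['eef_pos'],s['ee_rot'])
p=arm.grab_frame('wrist')
an=lambda d: np.degrees(np.arctan2(d[1],d[0]))
hsv=cv2.cvtColor(p['pixels'],cv2.COLOR_RGB2HSV)
# bright unsaturated blobs on the disc: bar screws
m=((hsv[...,1]<70)&(hsv[...,2]>150)).astype(np.uint8)
n,l,st,c=cv2.connectedComponentsWithStats(m)
P=[(c[i],st[i,4]) for i in range(1,n) if 270<c[i][0]<370 and 140<c[i][1]<265 and st[i,4]>20]; print(P)
q=sorted([x[0] for x in P if 305<x[0][0]<330 and 180<x[0][1]<262],key=lambda x:x[1])
f=lambda u: onz(p,u,.11,True)[:2]
if len(q)>=2: print('bar',an(f(q[0])-f(q[-1])),(f(q[0])+f(q[-1]))/2)
E
```

```text
13.1 [ 0.54963652 -0.07305014  0.26211403] [-3.14107832e+00 -5.94393737e-04 -2.10012881e-01]
[(array([351.33333333, 170.01587302]), np.int32(63)), (array([279.49180328, 172.60655738]), np.int32(61)), (array([315.97849462, 200.16129032]), np.int32(93)), (array([354.13333333, 240.3       ]), np.int32(30)), (array([281.        , 242.73076923]), np.int32(26)), (array([316.8255814 , 250.11627907]), np.int32(86)), (array([368.79166667, 250.54166667]), np.int32(24)), (array([353.45192308, 259.00961538]), np.int32(104)), (array([349.34375, 260.84375]), np.int32(32)), (array([369.29166667, 258.58333333]), np.int32(48))]
bar -11.060137432324629 [ 0.54954487 -0.07278662]
```

The bar now reads -11.1° against the stand's -10.2°, so it is lined up. Next I take the pin's shank, with the gripper centred about 15 mm toward +y of it so the body stays clear of the books.

Emit:
carry_out([
  [0.05,-0.9,0,0.5],
  [0.1,-1.9,0,1],
  [0.2,-2.9,0,1.5],
  [0.3,-3.9,0,2],
  [0.35,-4.8,-0.3,2.7],
  [0.35,-5.4,-1,2.7],
  [0.35,-5.6,-1.8,2.7],
  [0.35,-5.6,-2.6,2.7],
  [0.35,-5.6,-3.3,2.7],
  [0.35,-5.6,-3.3,2.7],
], claw=0)

```text
t: 14.4
eef_pos: [0.5648, -0.3522, 0.0926]
ee_rot: [-3.138, 0.007, 0.072]
force: [-0.3, 0.9, 0.1]
width: 0.0877
gripper_force: 0.0
```

```bash
python3 - <<'E'
from h import *
np.set_printoptions(precision=4,suppress=True)
s=arm.get_state(); print(s['t'],s['eef_pos'],s['ee_rot'],s['force'],s['width'])
p=arm.grab_frame('wrist'); save(p,'w3.png')
for k,z in dict(lock_pin=.01,pin_tip=.01,low_shelf=0,slip_pot=.038).items():
    for r in arm.mark_of(p,k)[:2]: print(k,np.round(r['uv']),round(r['conf'],2),onz(p,r['uv'],z,True)[:2])
E
```

```text
14.4 [ 0.5648 -0.3522  0.0926] [-3.1385  0.0073  0.0724] [-0.294   0.8807  0.1075] 0.0876671880696037
lock_pin [337. 166.] 0.83 [ 0.6203 -0.3609]
pin_tip [343. 270.] 0.86 [ 0.5502 -0.3715]
slip_pot [289. 103.] 0.64 [ 0.657  -0.3299]
```

View pics/w3.png

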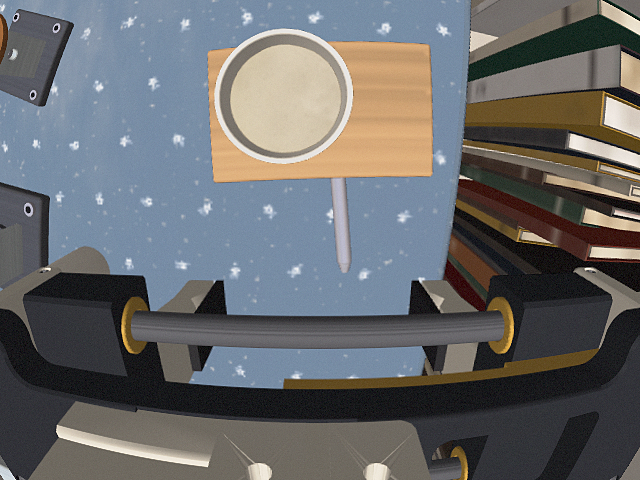

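The pin is at (337,166)→(343,270), with its shank free between the open fingers and the pot and books clear. Now descend, grip, and draw it out.

Emit:
carry_out([
  [0.08,-0.1,-0.5,0],
  [0.08,-0.1,-1.0,0],
  [0.08,-0.1,-1.4,0],
  [0.08,-0.1,-1.6,0],
  [0.08,-0.1,-1.72,0],
  [0.08,-0.1,-1.76,0],
  [0.08,-0.1,-1.76,0],
  [0.08,-0.1,-1.76,0],
  [0.08,-0.1,-1.76,0],
  [0.08,-0.1,-1.76,0],
])

```text
t: 15.9
eef_pos: [0.5715, -0.358, 0.0087]
ee_rot: [3.142, -0.0, 0.073]
force: [0.1, 0.0, -0.3]
width: 0.0875
gripper_force: 0.0
```

Emit:
carry_out([
  [0,0,0,0],
  [0,0,0,0],
  [0,0,0,0],
  [0,0,0,0],
  [0,0,0,0],
  [0,0,0,0],
  [0,0,0,0],
  [0,0,0,0],
  [0,0,0,0],
  [0,0,0,0],
], claw=1, force=25)

```text
t: 17.15
eef_pos: [0.5715, -0.358, 0.0086]
ee_rot: [-3.142, -0.0, 0.073]
force: [0.4, 0.3, 0.6]
width: 0.0093
gripper_force: 24.9
```

Emit:
carry_out([
  [-0.15,0,0,0],
  [-0.35,0,0,0],
  [-0.55,0,0,0],
  [-0.75,0,0,0],
  [-0.95,0,0,0],
  [-1.15,0,0,0],
  [-1.35,0.1,0,0],
  [-1.5,0.3,0,0],
  [-1.6,0.5,0,0],
  [-1.6,0.5,0,0],
])

```text
t: 18.4
eef_pos: [0.4911, -0.332, 0.0087]
ee_rot: [-3.141, 0.0, 0.074]
force: [0.5, -0.3, -0.6]
width: 0.0089
gripper_force: 24.9
```

Emit:
carry_out([
  [0,0,0,0],
  [0,0,0,0],
  [0,0,0,0],
  [0,0,0.5,0],
  [0,0,1.2,0],
  [0,0,1.9,0],
  [0,0,2.2,0],
  [0,0,2.2,0],
  [0,0,2.2,0],
  [0,0,2.2,0],
], claw=0.3)

```text
t: 19.65
eef_pos: [0.4907, -0.3328, 0.1171]
ee_rot: [-3.141, 0.002, 0.073]
force: [-0.4, -0.8, -1.0]
width: 0.0613
gripper_force: 0.0
```

```bash
python3 - <<'E'
from h import *
np.set_printoptions(precision=4,suppress=True)
s=arm.get_state(); print(s['t'],s['eef_pos'],s['ee_rot'],s['force'],s['width'])
p=arm.grab_frame('wrist'); save(p,'w4.png')
for k,z in dict(lock_pin=.01,pin_tip=.01,slip_pot=.038).items():
    for r in arm.mark_of(p,k)[:2]: print(k,np.round(r['uv']),round(r['conf'],2),onz(p,r['uv'],z,True)[:2])
E
```

```text
19.65 [ 0.4907 -0.3328  0.1171] [-3.1406  0.0022  0.0728] [-0.3791 -0.8019 -1.0155] 0.0613204206650559
lock_pin [313. 172.] 0.87 [ 0.5395 -0.3266]
pin_tip [315. 269.] 0.9 [ 0.4665 -0.333 ]
```

View pics/w4.png

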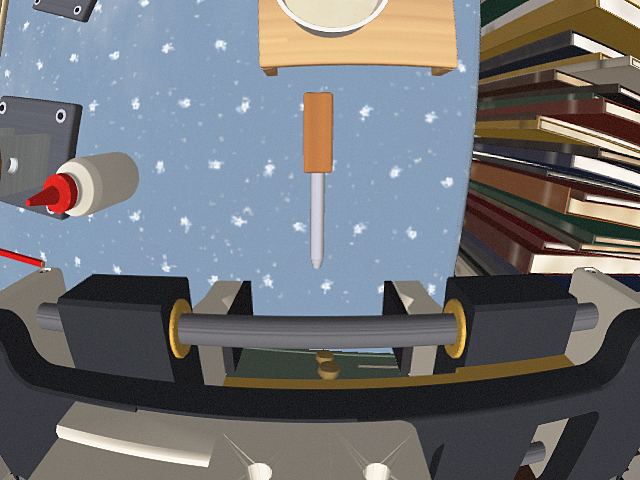

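The pin is fully out, its handle spanning (318,92) to (318,172) and its tip at (315,269), with 25 mm to the shelf. Next I grip the handle 38 mm behind the shoulder.

Emit:
carry_out([
  [0.5,0.05,0,0.1],
  [1.0,0.1,0,0.1],
  [1.5,0.18,0,0.1],
  [1.74,0.18,-0.4,0.1],
  [1.74,0.18,-1.0,0.1],
  [1.74,0.18,-1.6,0.1],
  [1.74,0.18,-2.0,0.1],
  [1.74,0.18,-2.2,0.1],
  [1.74,0.18,-2.27,0.1],
  [1.74,0.18,-2.27,0.1],
])

```text
t: 21.1
eef_pos: [0.5787, -0.3241, 0.0053]
ee_rot: [3.141, -0.0, 0.083]
force: [-0.2, -0.1, -0.1]
width: 0.0612
gripper_force: 0.0
```

Emit:
carry_out([
  [0,0,0,0],
  [0,0,0,0],
  [0,0,0,0],
  [0,0,0,0],
  [0,0,0,0],
  [0,0,0,0],
  [0,0,0,0],
  [0,0,0,0],
  [0,0,0,0],
  [0,0,0,0],
], claw=1, force=45)

```text
t: 22.35
eef_pos: [0.5786, -0.3241, 0.0052]
ee_rot: [3.141, -0.0, 0.083]
force: [-0.9, 0.3, 2.8]
width: 0.0193
gripper_force: 44.8
```

Held at 45 N and 19.3 mm wide. Now lift, turn +75°, and carry it round to the rib side of the stand.

Emit:
carry_out([
  [0,0,0.7,0],
  [0,0,1.6,0],
  [0,0,2.5,0],
  [0,0.3,3.3,0],
  [0,1,3.9,1],
  [0,1.9,3.9,2.2],
  [0,2.9,3.9,3.6],
  [0,3.9,3.9,5],
  [0,4.9,3.9,6.4],
  [0,5.9,3.9,7.8],
])

```text
t: 23.6
eef_pos: [0.5778, -0.0273, 0.1997]
ee_rot: [-3.141, 0.0, 0.905]
force: [0.8, -0.7, -1.5]
width: 0.0192
gripper_force: 44.8
```

Emit:
carry_out([
  [0,0.8,0,1.3],
  [0,1.5,0,2.6],
  [0,2.0,0,3.8],
  [0,2.2,0,4.7],
  [0,2.2,0,4.7],
  [0,2.2,-0.6,4.7],
  [0,2.2,-1.2,4.7],
  [0,2.2,-1.8,4.7],
  [0,2.2,-2.0,4.7],
  [0,2.2,-2.0,4.7],
])

```text
t: 24.85
eef_pos: [0.5783, 0.0805, 0.0998]
ee_rot: [-3.141, 0.001, 1.391]
force: [0.8, -0.3, -0.9]
width: 0.0195
gripper_force: 44.8
```

```bash
python3 - <<'E'
from h import *
np.set_printoptions(precision=4,suppress=True)
s=arm.get_state(); print(s['t'],s['eef_pos'],s['ee_rot'],s['force'],s['width'],s['q'])
Z=s['eef_pos'][2]+.0048
w=arm.grab_frame('wrist'); t=arm.grab_frame('top'); c=arm.grab_frame('scene')
for n,p in (('wrist',w),('top',t),('scene',c)):
    for k in ('lock_pin','pin_tip'):
        for r in arm.mark_of(p,k)[:1]: print(n,k,np.round(r['uv']),round(r['conf'],2),onz(p,r['uv'],Z,n=='wrist')[:2])
w4=w['pixels'].copy(); im=np.vstack([cv2.resize(w4,(400,300)),cv2.resize(c['pixels'][160:340,160:400],(400,300))]); im=np.hstack([w4[:300,100:540],cv2.resize(c['pixels'][190:310,180:320],(350,300))])
cv2.imwrite('pics/w5.png',im[:,:,::-1])
E
```

```text
24.85 [0.5783 0.0805 0.0998] [-3.1407  0.0008  1.3911] [ 0.7567 -0.3087 -0.9499] 0.019520863793371084 [ 0.4731  0.3235 -0.3559  0.0002 -0.8925  2.4887]
wrist lock_pin [318. 374.] 0.57 [0.5714 0.0411]
top lock_pin [210. 277.] 0.96 [0.5698 0.0486]
top pin_tip [251. 277.] 0.77 [ 0.5683 -0.0264]
scene lock_pin [211. 208.] 0.89 [0.5835 0.0486]
scene pin_tip [240. 226.] 0.94 [ 0.5659 -0.026 ]
```

View pics/w5.png

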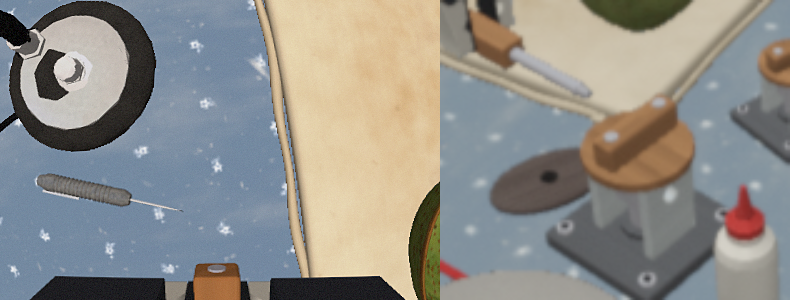

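The pin is held straight in the hand, pointing at the stand from the rib side: handle (480,30), tip (585,92) in the right panel. I descend to hole height and check its line in the top and scene cameras.

Emit:
carry_out([
  [0,0,-0.4,0],
  [0,0,-0.7,0],
  [0,0,-0.85,0],
  [0,0,-0.89,0],
  [-0.02,0,-0.89,0],
  [-0.02,0,-0.89,0],
  [-0.02,0,-0.89,0],
  [-0.02,0,-0.89,0],
  [-0.02,0,-0.89,0],
  [-0.02,0,-0.89,0],
])

```text
t: 26.55
eef_pos: [0.5775, 0.081, 0.0556]
ee_rot: [3.142, 0.0, 1.392]
force: [-0.1, 0.2, -0.4]
width: 0.02
gripper_force: 44.8
```

```bash
python3 - <<'E'
from h import *
from scipy.optimize import least_squares
np.set_printoptions(precision=4,suppress=True)
s=arm.get_state(); print(s['t'],s['eef_pos'],s['ee_rot'],s['force'])
an=lambda d: np.degrees(np.arctan2(d[1],d[0]))
t=arm.grab_frame('top'); c=arm.grab_frame('scene')
L={}
for n,p in (('top',t),('scene',c)):
    k=arm.regions_of(p,'lock_pin')[0]; m=k['pixels'].astype(np.uint8)
    hsv=cv2.cvtColor(p['pixels'],cv2.COLOR_RGB2HSV)
    sh=m*((hsv[...,1]<90)).astype(np.uint8)
    ys,xs=np.nonzero(m); pts=np.c_[xs,ys].astype(np.float32)
    vx,vy,x0,y0=cv2.fitLine(pts,cv2.DIST_HUBER,0,.01,.01).ravel()
    pr=(pts-[x0,y0])@[vx,vy]; e=[np.array([x0,y0])+v*np.array([vx,vy]) for v in (pr.min(),pr.max())]
    w=[onz(p,u,.06) for u in e]; print(n,k['conf'],len(xs),e,w[0][:2],w[1][:2],an(w[1]-w[0]))
    # plane through eye containing pin line
    nn=np.cross(ray(p,e[0]),ray(p,e[1])); L[n]=(nn/np.linalg.norm(nn),np.array(p['eye']))
    for q in ('pin_tip','stand_hole'):
        for r in arm.mark_of(p,q)[:2]: print(q,np.round(r['uv'],1),r['conf'],onz(p,r['uv'],.06)[:2])
d=np.cross(L['top'][0],L['scene'][0]); d/=np.linalg.norm(d)
A=np.array([L['top'][0],L['scene'][0],[0,1,0]]); b=[L['top'][0]@L['top'][1],L['scene'][0]@L['scene'][1],.0]
print('axis dir',d,an(d),'point at y=0',np.linalg.solve(A,b))
im=np.hstack([cv2.resize(t['pixels'][250:330,200:310],(400,300),interpolation=2),cv2.resize(c['pixels'][180:300,170:330],(400,300),interpolation=2)])
cv2.imwrite('pics/w6.png',im[:,:,::-1])
E
```

```text
26.55 [0.5775 0.081  0.0556] [3.1416 0.     1.3924] [-0.1196  0.1867 -0.4364]Traceback (most recent call last):
  File "<stdin>", line 9, in <module>
IndexError: list index out of range
```

```bash
python3 - <<'E'
from h import *
t=arm.grab_frame('top'); c=arm.grab_frame('scene')
for n,p in (('top',t),('scene',c)):
    for q in ('pin_tip','stand_hole','lock_pin'):
        for r in arm.mark_of(p,q)[:2]: print(n,q,np.round(r['uv'],1),round(r['conf'],2),onz(p,r['uv'],.06)[:2])
    print(n,[(round(r['conf'],2),r['pixels'].sum()) for r in arm.regions_of(p,'lock_pin')])
np.savez('f.npz',t=t['pixels'],c=c['pixels'])
im=np.hstack([cv2.resize(t['pixels'][246:326,200:280],(400,400),interpolation=2),cv2.resize(c['pixels'][190:270,185:265],(400,400),interpolation=2)])
cv2.imwrite('pics/w6.png',im[:,:,::-1])
E
```

```text
top pin_tip [252.5 280.3] 0.89 [ 0.56418359 -0.0215255 ]
top pin_tip [411.7 234.2] 0.43 [ 0.64567726 -0.33203583]
top stand_hole [297.  209.5] 0.97 [ 0.70073874 -0.10980087]
top stand_hole [277.6 285.7] 0.64 [ 0.55259849 -0.06983892]
top lock_pin [215.7 278.1] 0.53 [0.57023025 0.04965529]
top [(0.62, np.int64(395))]
scene pin_tip [242.2 246.3] 0.74 [ 0.56505374 -0.02559925]
scene stand_hole [261.6 257. ] 0.76 [ 0.55812647 -0.07029851]
scene stand_hole [317.  222.4] 0.59 [ 0.68506813 -0.10873141]
scene lock_pin [214.2 231.3] 0.93 [0.57464186 0.04199979]
scene [(0.72, np.int64(432))]
```

View pics/w6.png

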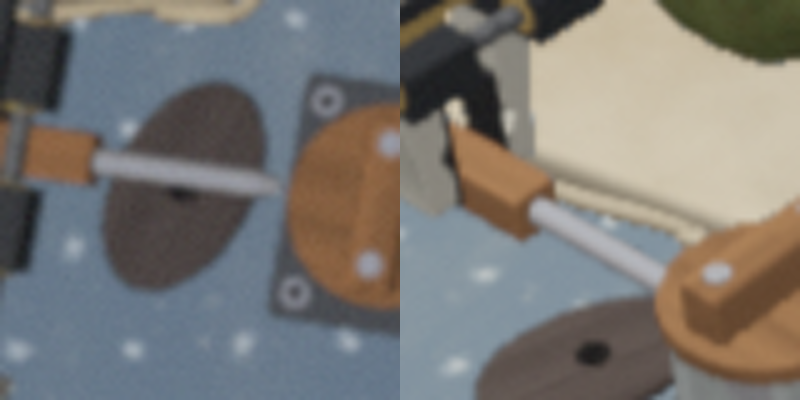

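Top crop: shank from (97,160) to tip (280,187), heading -99.8° against the stand's -100.2°, with the tip within 1 mm of where the arm places it. Inserting slowly while watching the force.

Emit:
carry_out([
  [-0.015,-0.08,0,0],
  [-0.03,-0.16,0,0],
  [-0.045,-0.24,0,0],
  [-0.058,-0.32,0,0],
  [-0.072,-0.4,0,0],
  [-0.086,-0.48,0,0],
  [-0.1,-0.56,0,0],
  [-0.115,-0.64,0,0],
  [-0.13,-0.72,0,0],
  [-0.144,-0.8,0,0],
])

```text
t: 28.45
eef_pos: [0.5702, 0.0407, 0.0556]
ee_rot: [-3.142, 0.0, 1.392]
force: [-0.5, 0.0, -1.4]
width: 0.0196
gripper_force: 44.8
```

Emit:
carry_out([
  [-0.02,-0.1,0,0],
  [-0.04,-0.2,0,0],
  [-0.06,-0.32,0,0],
  [-0.08,-0.44,0,0],
  [-0.1,-0.56,0,0],
  [-0.12,-0.68,0,0],
  [-0.14,-0.78,0,0],
  [-0.155,-0.86,0,0],
  [-0.17,-0.93,0,0],
  [-0.175,-0.97,0,0],
])

```text
t: 29.7
eef_pos: [0.5618, -0.0068, 0.0556]
ee_rot: [3.141, -0.002, 1.392]
force: [-2.1, 11.5, 0.8]
width: 0.0196
gripper_force: 44.8
```

Contact at 11.5 N with the TCP 67.3 mm from the centre, where home is expected at 67. A last small push, then release and look.

Emit:
carry_out([
  [0,-0.02,0,0],
  [-0.005,-0.04,0,0],
  [-0.005,-0.04,0,0],
  [-0.005,-0.04,0,0],
  [0,0,0,0],
  [0,0,0,0],
  [0,0,0,0],
  [0,0,0,0],
  [0,0,0,0],
  [0,0,0,0],
])

```text
t: 30.95
eef_pos: [0.5618, -0.0067, 0.0556]
ee_rot: [3.141, -0.001, 1.392]
force: [-1.0, 7.2, 0.9]
width: 0.0195
gripper_force: 44.8
```

Emit:
carry_out([
  [0,0,0,0],
  [0,0,0,0],
  [0,0,0,0],
  [0,0,0,0],
  [0,0,0.3,0],
  [0,0,0.8,0],
  [0,0,1.5,0],
  [0,0,2.2,0],
  [0,0,2.6,0],
  [0,0,2.6,0],
], claw=0.4)

```text
t: 32.2
eef_pos: [0.5626, -0.0073, 0.1884]
ee_rot: [3.137, -0.002, 1.393]
force: [-0.1, -0.7, -0.5]
width: 0.0528
gripper_force: 0.0
```

```bash
python3 - <<'E'
from h import *
np.set_printoptions(precision=4,suppress=True)
s=arm.get_state(); print(s['t'],s['eef_pos'],s['force'],s['width'])
t=arm.grab_frame('top'); c=arm.grab_frame('scene')
C=np.array([.5495,-.073]); Y=np.array([.1771,.9842])
for n,p in (('top',t),('scene',c)):
    for q,z in (('pin_tip',.06),('lock_pin',.06),('wing_top',.11),('slip_bottle',0),('slate_rib',0)):
        for r in arm.mark_of(p,q)[:1]:
            w=onz(p,r['uv'],z)[:2]; print(n,q,np.round(r['uv'],1),round(r['conf'],2),w,'along y',(w-C)@Y,'across',(w-C)@[Y[1],-Y[0]])
    R=arm.regions_of(p,'lock_pin')
    for k in R[:1]:
        ys,xs=np.nonzero(k['pixels']); w=np.array([onz(p,u,.06 if n=='scene' else .07)[:2]-C for u in zip(xs,ys)])
        print(n,'region',round(k['conf'],2),len(xs),'along',np.percentile(w@Y,[1,50,99]),'across',np.percentile(w@[Y[1],-Y[0]],[1,50,99]))
E
```

```text
32.2 [ 0.5626 -0.0073  0.1884] [-0.0858 -0.6647 -0.5457] 0.05279537762719441
top lock_pin [262.1 283.6] 0.53 [ 0.5574 -0.04  ] along y 0.033860464250884216 across 0.0019110262650390295
top wing_top [278.7 285.1] 0.93 [ 0.5519 -0.0773] along y -0.0038470466213905556 across 0.003106665907607461
top slip_bottle [327.3 299.3] 0.78 [ 0.5245 -0.1646] along y -0.09462523160135894 across -0.008416433626822196
top slate_rib [237.8 282.3] 0.55 [0.5638 0.0188] along y 0.0928277742199104 across -0.0022246107899418725
top region 0.69 175 along [-0.0397  0.0569  0.0731] across [-0.0099 -0.0006  0.0089]
scene pin_tip [281.8 270.2] 0.57 [ 0.5471 -0.1173] along y -0.043990100060804796 across 0.005436142514969676
scene lock_pin [250.6 254.1] 0.63 [ 0.5553 -0.0497] along y 0.023922070364583162 across 0.0015693580510342418
scene wing_top [322.6 208.3] 0.87 [ 0.6697 -0.1281] along y -0.032959570811572525 across 0.1280943791277137
scene slip_bottle [305.5 310.4] 0.8 [ 0.5349 -0.1681] along y -0.09619949471817839 across 0.002488685953408582
scene slate_rib [226.4 263.6] 0.89 [0.5646 0.0161] along y 0.09033023380586326 across -0.0009444599467706427
scene region 0.86 272 along [-0.038   0.0667  0.0899] across [-0.0167 -0.001   0.0132]
```

The tip shows 44 mm out beyond the far cheek, exactly home, and the bottle and rib have not moved. Handing in.

```bash
python3 -c "
from station import arm; print(arm.job_done())"
```

```text
the job is handed in; nothing more can be done
None
```

I lined up the swivel head and pushed the locking pin home through both cheeks from the rib side, handle against the cheek. I handed the job in at about 32 s with the gripper clear and the bottle and rib in place; the pot was not re-measured at the end, and the hand-in gave no verdict.

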